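# Latch the battery and snap the cover onto a portable radio

## Task

Finish the battery change on the radio that lies face down on the bench: first swing the steel battery latch down over the battery until it rests fully closed in its catch, and only then fetch the orange cover, put it into the battery opening and press it straight down until it snaps past both yellow catches and sits fully home. Finish while still holding the cover pressed firmly down with the fingers (do not let go or back off), and leave the phone, the bottle and the screwdriver where they are.

Things in the scene. Friction and masses are not known exactly. Their poses are not given: they have to be found in the camera images.
- bay (a point): centre of the battery opening of the portable radio (grey shell 190 x 110 x 46 mm, face down, fixed to the bench), at the top of the white ledges the cover rests on, 36 mm above the bench. x along the radio towards the latch's hinge, z up. The opening is 100 x 58 mm, within a black rim that flares out 30 degrees from upright, rises to 56 mm above the bench and guides the cover in from up to 4 mm off.
- catch_far (a joint): outward travel of the yellow spring catch at the opening's +x end, m: 0 = rest. 24 mm wide; its sloped nose reaches 5 mm into the opening, point 8.5 mm, top 22 mm above the ledges. With the cover's underside 13 to 8 mm above the ledges the push rises to 10 to 15 N, then drops suddenly to 1 to 3 N; 2 mm above them the catches spring back over the cover, and the ledges stop it hard.
- catch_near (a joint): the same for the yellow catch at the opening's -x end, moving towards -x.
- latch (a joint): angle of the battery latch, rad: 0 = closed, level over the battery in its catch; grows as the free end lifts; starts at 0.6 to 1.1. Steel strip 16 mm wide, 3.5 mm thick, reaching 77 mm from its hinge, red end. The hinge is stiff (0.04 N m): it stays where it is left. Push its upper face (facing up when closed, facing the hinge side, +x of the bay, when open).
- latch_hinge (a point): axis of the latch's hinge, mid-thickness of the strip, on the opening's centre line, 39 mm from its centre towards +x of the bay, 32.5 mm above the bench. When closed the strip reaches from here along the bay's -x; when open its free end rises and leans back over the hinge.
- latch_tip (a point): middle of the latch's free end, mid-thickness, 77 mm from the hinge. When closed it lies 32.5 mm above the bench, below the ledges, so that it does not touch the cover.
- cover_grip (a point): where to grasp the loose orange cover, lying right side up on the bench: on its upright finger grip (46 mm along x, 12 mm thick in y, 28 mm high, in the middle of the plate), 27 mm above the cover's underside, 7 mm below the grip's top. Plate 96 mm (x) by 54 (y) by 6 mm; z up; about 80 g. It goes in either way round, its x along the bay's x.
- cover_foot (a point): centre of the cover's underside, 27 mm below cover_grip. Home: at bay.
- ledge: the two white ledges along the long sides of the battery opening, on which the cover's plate rests when home; top face 36 mm above the bench. Origin at the radio's centre, on the bench.
- cover: the orange cover itself; origin at the centre of its underside.
- phone: white phone with black screen, 142 x 70 x 9 mm, loose; origin centre of underside. Leave alone.
- flux_bottle: white bottle, 42 mm across, 85 mm high, loose; origin centre of underside. Leave alone.
- screwdriver: red-handled screwdriver lying on the bench, loose. Leave alone.
Things that resemble listed ones, but are neither listed nor needed, are in the scene too. What is shaped like the part that bears bay but blue is not meant. There is more than one size of the cover; the job needs the larger.

How it is judged:
By the outcome, as a careful person would: the job done as asked, in the order asked, and still so for the second after the job is handed in, while the arm keeps its last pose, push and grip.
It also fails if it takes over 48 s, if anything falls off the work surface, if the arm or the gripper's body presses on something with over 40 N, if the wrist force passes 120 N, or if a joint passes its speed limit or range.

## Robot

A 7-joint arm with a two-finger parallel gripper is mounted at the origin on the work surface. World frame = base frame: x ahead of the robot, y to its left, z up, the work surface at z = 0. Lengths are in m, angles in rad, forces in N, time in s.
With the tool pointing down it reaches from about 0.35 to 0.9 m from the base axis. Payload 7.2 kg.
Tool frame: the origin (TCP) lies midway between the tips of the shut fingers; the grasp point (between the pads) lies 19 mm behind it; z points along the fingers, y is the line along which they close (so a half turn about z gives the same grasp; the last joint's range is limited). The gripper opens to 85 mm and grips with 20 to 120 N. Pads are 22 mm wide; open, the fingers measure 114 mm over their backs; the gripper's body (76 mm by 85 mm) begins 54 mm behind the grasp point. The pads swing forward as they close: fully open they stand 13 mm farther back than shut.
Start: joints at [-1.247, 0.411, -0.013, 1.596, 0.006, 1.134, -0.082], TCP at [0.239, 0.578, 0.231] pointing down, gripper open.
Joint ranges: [-2.95, 2.95], [-0.29, 1.99], [-1.47, 1.44], [0.14, 2.54], [-1.03, 4.17], [0.13, 1.85], [-2.86, 2.86]. Speed limits (rad/s): [2.39, 2.39, 3.01, 3.01, 3.14, 3.14, 3.14].

## Interface

Orientations are given as [roll, pitch, yaw] about the fixed x, y, z axes, in that order (R = Rz(yaw) Ry(pitch) Rx(roll)).
In Python, from cell import bot, kinematics, optics gives the robot as it stands. The module is installed in compiled form; this text tells all that it offers. Calls block until the motion is done:
- bot.move_pose(position, orientation): joint-space move of the TCP to a pose.
- bot.line_to(position, orientation=None, vel=0.15, until_force=None): straight line of the TCP; orientation=None keeps the orientation; vel is the mean speed in m/s. With until_force (N) it stops when the force on the tool has changed by that much, and returns True; else False.
- bot.goto_joints(angles): joint-space move.
- bot.grip(opening, squeeze=None): finger opening in m; squeeze is the grip in N (None keeps the last); returns when the fingers have stopped.
- bot.dwell(seconds).
- kinematics.solve_ik(position, orientation): joint angles nearest the present ones, or None.
- bot.get_state(): the state.
- optics.get_image(name): name is "scene" or "top"; returns a dict with "image" (420x560x3 uint8, blue, green, red), "fx", "fy", "cx", "cy" (pixels), "T" (4x4, takes a point from camera to world coordinates). Camera axes: x right, y down, z forward; pixel columns grow to the right and rows downward; lengths in m; the calibration is good to about 2 mm. A picture is of the moment at which its call begins. There is no depth.
A pose or a line that the arm cannot do raises bot.Unreachable and nothing moves.
- bot.close_job(): hands the job in; it is judged then, once.
The state is a dict: "clock": time; "joint_positions": joint angles; "qd": joint speeds; "tau": joint torques, N m; "ee_pos": TCP position; "tool_rot": TCP orientation; "contact_force": force on the tool from outside, world axes, zero at the start; "torque": the same for the moment, N m; "grip_width": finger opening in m; "gripper_force": force on a finger pad.
Only numpy, scipy, OpenCV 4.12 (cv2) and the standard library are available. Lean on these libraries where they do the work, as an engineer would, in place of code of your own. Each camera call takes 0.05 s, during which the arm holds its last target. There are 200 camera calls.

## Working session

There is one attempt and no reset: what is moved stays moved. The work goes in short steps, each a Python script; the robot and the scene stay as the last script left them, time stands still between calls to the robot, and variables do not carry over. Pictures are saved under pics/ and viewed, at most 10 in all, crops included, and the job is handed in when it is done.

```bash
mkdir -p pics; python3 - <<'E'
from cell import bot, optics
import cv2,numpy as np
for n in("scene","top"):
    d=optics.get_image(n);cv2.imwrite(f"pics/{n}0.png",d["image"]);print(n,d["fx"],d["fy"],d["cx"],d["cy"],np.round(d["T"],4).tolist())
s=bot.get_state();print(s["ee_pos"],s["tool_rot"],s["grip_width"],s["clock"])
E
```

```text
scene 536.2664418094911 536.2664418094911 287.41815059515403 212.65057817036543 [[0.1935, 0.6975, -0.69, 1.4508], [0.981, -0.1454, 0.1281, -0.1646], [-0.011, -0.7017, -0.7124, 0.9961], [0.0, 0.0, 0.0, 1.0]]
top 387.72566783063223 387.72566783063223 284.5534030257329 208.10131327546063 [[-0.0062, -0.9902, 0.1397, 0.3992], [-0.9999, 0.0073, 0.0074, 0.0119], [-0.0083, -0.1397, -0.9902, 1.2494], [0.0, 0.0, 0.0, 1.0]]
[0.238517   0.57721509 0.2305459 ] [-3.14014568e+00  9.00477914e-05  2.74984068e+00] 0.08526542291672992 0.1
```

View pics/scene0.png

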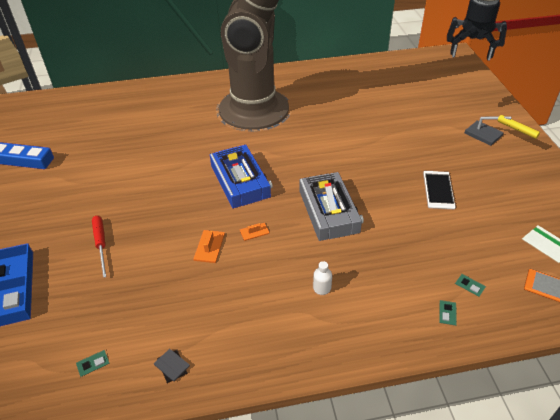

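View pics/top0.png

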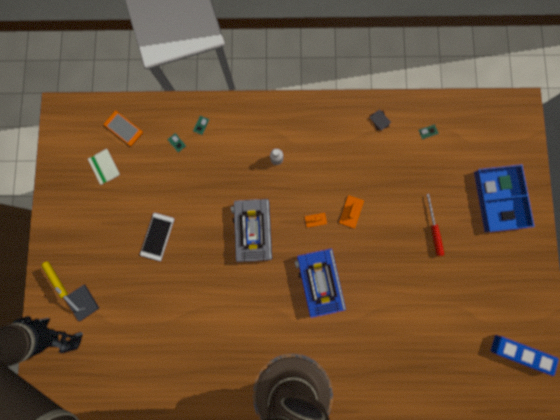

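The grey radio is at scene (330,205) / top (253,230). The larger cover is at scene (209,245) / top (351,212), with the small decoy beside it at scene (255,231). I'll enlarge both.

```bash
python3 - <<'E'
import cv2,numpy as np
a=cv2.imread("pics/scene0.png")[160:250,290:370];b=cv2.imread("pics/top0.png")[190:270,215:295]
c=cv2.imread("pics/scene0.png")[220:270,185:275];
a=cv2.resize(a,(400,450),interpolation=3-1);b=cv2.resize(b,(400,400),interpolation=2)
o=np.zeros((450,800,3),np.uint8);o[:,:400]=a;o[:400,400:]=b
cv2.imwrite("pics/crop1.png",o)
E
```

```text
(no output)
```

View pics/crop1.png

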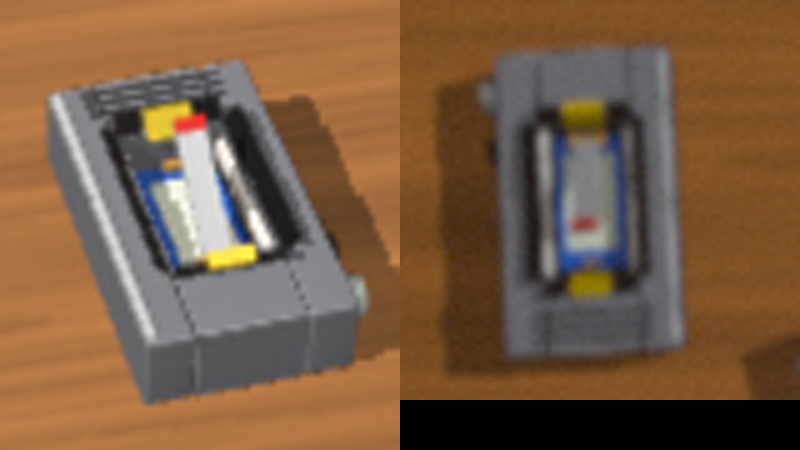

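```bash
cat > h.py <<'E'
import cv2,numpy as np
from cell import bot,optics,kinematics
def ray(d,p):
    v=d["T"][:3,:3]@[(p[0]-d["cx"])/d["fx"],(p[1]-d["cy"])/d["fy"],1]; return d["T"][:3,3],v/np.linalg.norm(v)
def onplane(d,p,z):
    o,v=ray(d,p); return (o+v*(z-o[2])/v[2])[:2]
def tri(r):
    A=sum(np.eye(3)-np.outer(v,v) for o,v in r);b=sum((np.eye(3)-np.outer(v,v))@o for o,v in r);return np.linalg.solve(A,b)
def proj(d,P):
    q=np.linalg.inv(d["T"])@np.append(P,1);return np.array([d["fx"]*q[0]/q[2]+d["cx"],d["fy"]*q[1]/q[2]+d["cy"]])
H={"yellow":((22,120,100),(34,255,255)),"red":((172,140,90),(180,255,255)),"red2":((0,170,90),(5,255,255)),"orange":((6,200,130),(13,255,255)),"green":((70,0,0),(70,0,0))}
def blobs(img,col,box,amin=4):
    x0,x1,y0,y1=box;h=cv2.cvtColor(img[y0:y1,x0:x1],cv2.COLOR_BGR2HSV)
    m=cv2.inRange(h,*map(np.array,H[col]))
    if col=="red": m|=cv2.inRange(h,*map(np.array,H["red2"]))
    n,l,s,c=cv2.connectedComponentsWithStats(m)
    out=[]
    for i in range(1,n):
        if s[i,4]>=amin:
            ct=max(cv2.findContours((l==i).astype(np.uint8),cv2.RETR_EXTERNAL,cv2.CHAIN_APPROX_NONE)[0],key=len)
            out.append((c[i]+[x0,y0],s[i,4],s[i,:4]+[x0,y0,0,0],ct[:,0]+[x0,y0]))
    return out
E
python3 - <<'E'
from h import *
S=optics.get_image("scene");T=optics.get_image("top")
bx={"s":(290,370,160,250),"t":(215,295,190,270)}
for n,d,b in(("s",S,bx["s"]),("t",T,bx["t"])):
    for c,z in(("yellow",.055),("red",.09)):
        for k in blobs(d["image"],c,b): print(n,c,k[0].round(1),k[1],k[2],onplane(d,k[0],z).round(4))
for n,d,b in(("s",S,(185,280,215,275)),("t",T,(295,380,185,240))):
    for k in blobs(d["image"],"orange",b,20):
        r=cv2.minAreaRect(k[3].astype(np.float32)); print(n,"orange",k[0].round(1),k[1],onplane(d,k[0],.008).round(4));print([onplane(d,p,.006).round(3).tolist() for p in cv2.boxPoints(r)])
o=np.zeros((540,800,3),np.uint8)
o[:,:450]=cv2.resize(S["image"][215:269,185:230],(450,540),interpolation=2);o[:450,450:]=cv2.resize(T["image"][190:235,333:368],(350,450),interpolation=2)
cv2.imwrite("pics/cover.png",o)
E
```

```text
s yellow [322.  183.3] 53 [318 180  10   8] [0.4526 0.1135]
s yellow [335.9 211.2] 40 [331 209  11   5] [0.5587 0.1226]
s red [327.8 184.2] 13 [325 183   6   3] [0.4956 0.1166]
t yellow [251.  211.7] 30 [247 210   9   5] [0.5573 0.1251]
t yellow [252.5 246.4] 36 [249 244   8   6] [0.4499 0.12  ]
s orange [254.1 231.1] 302 [ 0.5402 -0.081 ]
[[0.523, -0.115], [0.511, -0.048], [0.552, -0.046], [0.563, -0.113]]
s orange [208.8 246.5] 634 [ 0.5684 -0.1971]
[[0.6, -0.238], [0.496, -0.203], [0.529, -0.155], [0.63, -0.191]]
```

View pics/cover.png

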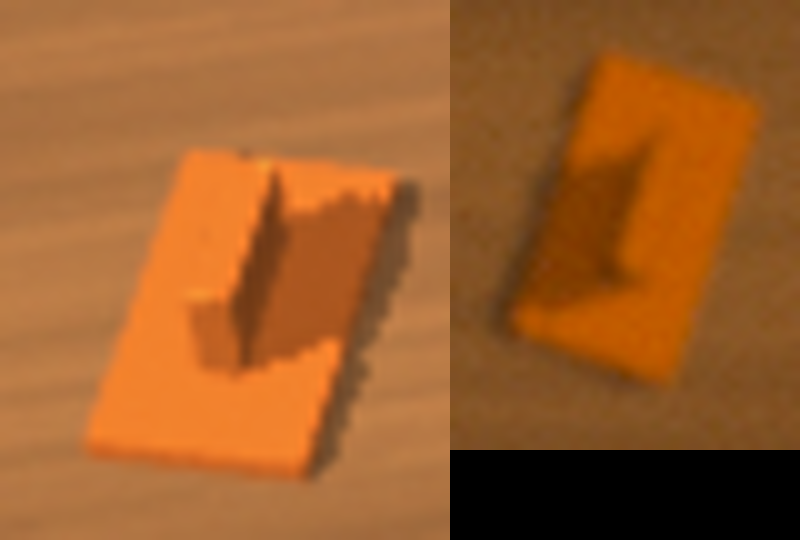

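The crop shows the cover plate's four corners cleanly in both views. I'll cast those onto z=6 mm, and the radio shell's corners onto z=46 mm.

```bash
python3 - <<'E'
from h import *
S=optics.get_image("scene");T=optics.get_image("top")
def rep(n,d,pts,off,k,z):
    P=np.array([onplane(d,(np.array(p)+.5)/k-.5+off,z) for p in pts]);e=np.roll(P,-1,0)-P
    print(n,"c",P.mean(0).round(4),"len",np.linalg.norm(e,axis=1).round(4),"yaw",(np.arctan2(e[:,1],e[:,0])).round(3))
rep("cover s",S,[(185,150),(405,177),(310,465),(92,440)],(185,215),10,.006)
rep("cover t",T,[(150,50),(312,100),(218,383),(60,328)],(333,190),10,.006)
rep("shell s",S,[(50,97),(240,62),(358,305),(150,345)],(290,160),5,.046)
rep("shell t",T,[(96,52),(268,48),(284,350),(107,355)],(215,190),5,.046)
# sharp edges of scene: red tip two views
hT=cv2.cvtColor(T["image"],cv2.COLOR_BGR2HSV)[228:240,240:262]
b=T["image"][225:242,245:260].astype(int);m=b[...,2]-np.maximum(b[...,0],b[...,1]);m2=np.clip(m-20,0,None)*(b[...,1]<90)
yy,xx=np.mgrid[225:242,245:260];pt=np.array([(m2*xx).sum(),(m2*yy).sum()])/m2.sum();print("red t",pt,m.max())
k=blobs(S["image"],"red",(290,370,160,250))[0][0]
print("tip",tri([ray(S,k),ray(T,pt)]).round(4))
E
```

```text
cover s c [ 0.5619 -0.1952] len [0.0571 0.0941 0.0537 0.0952] yaw [ 1.204 -0.356 -1.919  2.822]
cover t c [ 0.5636 -0.1937] len [0.0547 0.0977 0.0534 0.0959] yaw [-1.884  2.793  1.225 -0.335]
shell s c [0.5039 0.1198] len [0.1059 0.1866 0.1059 0.1854] yaw [ 1.632  0.053 -1.521 -3.089]
shell t c [0.5025 0.1216] len [0.1083 0.1887 0.1091 0.1893] yaw [-1.555 -3.09   1.592  0.048]
red t [251.31045752 234.39869281] 72
tip [0.4846 0.1204 0.0796]
```

Measured: bay (0.503, 0.121) at yaw 0.05, shell 187x107 against the true 190x110. Cover (0.5627, -0.1945) at yaw -0.345, size 55x96. Latch tip at z = 0.08, which puts the latch near 0.68 rad. Hinge and strip length agree. Latch first.

```bash
cat >> h.py <<'E'
BAY=np.array([.5033,.1207]);BY=.05
u=np.array([np.cos(BY),np.sin(BY)])
def bayp(x,z,y=0): return [*(BAY+x*u+y*np.array([-u[1],u[0]])),z]
E
python3 - <<'E'
from h import *
for n,p,ys in(("latch",bayp(-.016,.13),(BY+np.pi/2,BY-np.pi/2)),("bay",bayp(0,.15),(BY,BY+np.pi)),("cover",[.5627,-.1945,.1],(-.345,2.797))):
    for y in ys:
        q=kinematics.solve_ik(p,[np.pi,0,y]);print(n,round(y,2),None if q is None else np.round(q,2))
o=[np.pi,0,BY+np.pi/2]
bot.grip(0.0,60)
bot.move_pose(bayp(-.014,.13),o)
s=bot.get_state();print(s["clock"],s["ee_pos"],s["contact_force"],s["grip_width"])
r=bot.line_to(bayp(-.018,.036),vel=.06,until_force=12)
s=bot.get_state();print(r,s["clock"],s["ee_pos"],s["contact_force"])
E
```

```text
latch 1.62 [-0.72  0.34  0.47  2.03 -0.21  0.82 -0.08]
latch -1.52 [-0.25  0.33 -0.11  2.    0.05  0.82  2.81]
bay 0.05 [-0.86  0.37  0.67  1.98 -0.29  0.89 -1.56]
bay 3.19 [-0.5   0.32  0.22  1.96 -0.09  0.87  1.38]
cover -0.34 [-0.46  0.77  1.09  1.85 -0.8   1.04 -0.96]
cover 2.8 [-0.21  0.57  0.64  1.83 -0.44  0.88  1.87]
2.9917 [0.48935468 0.12154907 0.13008578] [-0.59340254  0.1177639  -0.00744626] -9.043159425605889e-05
False 4.7083 [0.48559854 0.11988694 0.03629625] [-0.04937127  0.53844781  0.72965118]
```

```bash
python3 - <<'E'
from h import *
bot.line_to(bayp(-.024,.036),vel=.05)
r=bot.line_to(bayp(-.024,.028),vel=.02,until_force=20)
s=bot.get_state();print(r,s["clock"],s["ee_pos"],s["contact_force"])
bot.line_to(bayp(-.024,.13),vel=.2)
o=[np.pi,0,2.797]
bot.grip(.05)
bot.move_pose([.5627,-.1945,.11],o)
s=bot.get_state();print(s["clock"],s["ee_pos"],s["contact_force"])
S=optics.get_image("scene");T=optics.get_image("top")
im=np.zeros((450,800,3),np.uint8)
im[:,:400]=cv2.resize(S["image"][160:250,290:370],(400,450),interpolation=2);im[:,400:]=cv2.resize(S["image"][185:275,175:255],(400,450),interpolation=2)
cv2.imwrite("pics/c2.png",im)
E
```

```text
True 5.275 [0.47963339 0.1196763  0.03333918] [-4.51893784 -1.02827452 19.71727337]
7.9583 [ 0.56291313 -0.19343382  0.1099948 ] [ 0.09024994 -0.04997247  0.53540965]
```

View pics/c2.png

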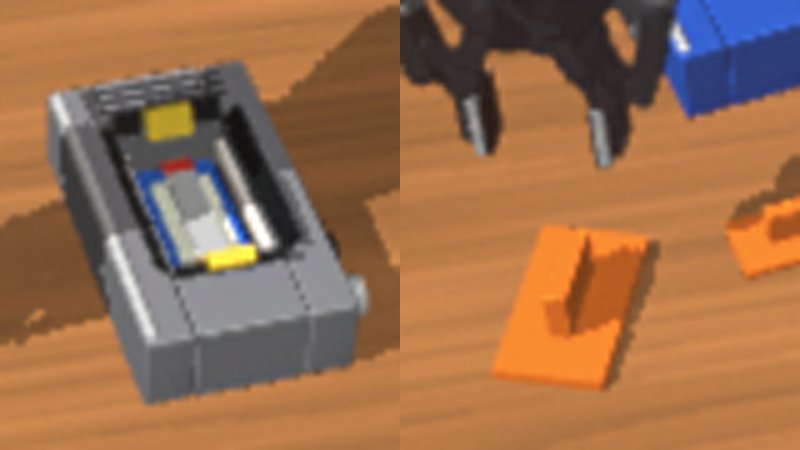

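The red tip is now at scene (325,193), lying flat over the battery and stopped hard at z = 0.033, so the latch looks closed. I'll check its height by casting onto the closed plane, then grasp the cover.

```bash
python3 - <<'E'
from h import *
S=optics.get_image("scene")
k=blobs(S["image"],"red",(290,370,160,250))[0]
print("red",k[0],k[1],"pred",proj(S,bayp(.039-.073,.034)))
for k in blobs(S["image"],"yellow",(290,370,160,250)): print("y",k[0].round(1),k[1],onplane(S,k[0],.055).round(4))
r=bot.line_to([.5627,-.1945,.009],vel=.12,until_force=6)
s=bot.get_state();print(r,s["ee_pos"],s["contact_force"])
bot.grip(0.0,80)
s=bot.get_state();print(s["grip_width"],s["gripper_force"],s["ee_pos"],s["contact_force"])
bot.line_to([.5627,-.1945,.15],vel=.2)
bot.move_pose(bayp(0,.15),[np.pi,0,BY+np.pi])
s=bot.get_state();print(s["clock"],s["grip_width"],s["ee_pos"],s["tool_rot"],s["contact_force"])
S=optics.get_image("scene");T=optics.get_image("top")
np.savez("im.npz",S=S["image"],T=T["image"])
im=np.zeros((500,800,3),np.uint8)
im[:,:400]=cv2.resize(S["image"][125:225,290:370],(400,500),interpolation=2);im[:400,400:]=cv2.resize(T["image"][190:270,215:295],(400,400),interpolation=2)
cv2.imwrite("pics/c3.png",im)
E
```

```text
red [324.9 192.6] 10 pred [325.32994449 193.24513488]
y [323.5 183.8] 65 [0.4552 0.1167]
y [335.9 211.2] 40 [0.5587 0.1226]
False [ 0.5632019  -0.19472222  0.0096568 ] [-0.19351003  0.18243745 -0.32908489]
0.010572699817069412 79.04959559440613 [ 0.56314723 -0.19458818  0.00985131] [-1.17508905  0.53811518  6.1022319 ]
11.6083 0.010431084996911354 [0.50392504 0.11903681 0.14988456] [-3.14072005e+00  1.75529503e-04 -3.09412042e+00] [-0.23503036 -0.41063757 -1.20226732]
```

View pics/c3.png

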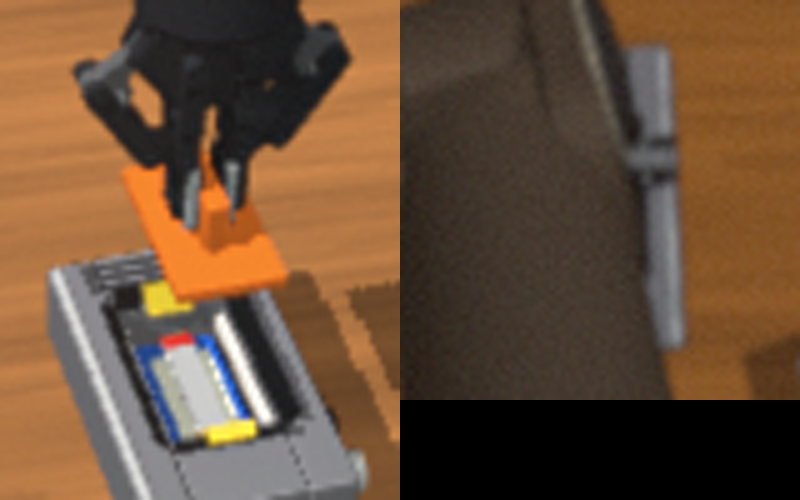

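Latch confirmed closed: red at (324.9,192.6) against a predicted (325.3,193.2). The cover hangs level in the fingers, with front plate corners at crop (176,292) and (288,272), rear-left at (122,170). I'll measure its offset relative to the bay.

```bash
python3 - <<'E'
from h import *
S=optics.get_image("scene");s=bot.get_state();print(s["clock"],s["ee_pos"])
z=s["ee_pos"][2]-.0098+.006
P=[onplane(S,(np.array(p)+.5)/5-.5+[290,125],z) for p in((122,170),(177,293),(288,272))]
R=np.array([[u[0],u[1]],[-u[1],u[0]]])
for p in P: print((R@(p-BAY)).round(4), "rel tcp",(R@(p-s["ee_pos"][:2])).round(4))
print("expect (-.048,-.027),(.048,-.027),(.048,.027); diag centre",((P[0]+P[2])/2).round(4), (R@((P[0]+P[2])/2-s["ee_pos"][:2])).round(4),"yaw",np.arctan2(*(P[1]-P[0])[::-1]),np.arctan2(*(P[2]-P[1])[::-1])-np.pi/2)
# same-view estimate of bay from near-unoccluded catches and shell
E
```

```text
11.7583 [0.50390825 0.11904898 0.14994004]
[-0.0477 -0.0296] rel tcp [-0.0482 -0.028 ]
[ 0.0455 -0.0295] rel tcp [ 0.045  -0.0278]
[0.0447 0.0255] rel tcp [0.0442 0.0272]
expect (-.048,-.027),(.048,-.027),(.048,.027); diag centre [0.5019 0.1186] [-0.002  -0.0004] yaw 0.05128215131562442 0.06444014606883508
```

```bash
python3 - <<'E'
from h import *
d=np.array([.0018,.0016])
def p(z): return [*(BAY+d),z]
def st(r):
    s=bot.get_state();print(r,round(s["clock"],2),s["ee_pos"].round(4),s["contact_force"].round(1),s["tool_rot"].round(3),round(s["grip_width"],4))
st(bot.line_to(p(.080),vel=.08,until_force=8))
st(bot.line_to(p(.062),vel=.03,until_force=8))
S=optics.get_image("scene")
cv2.imwrite("pics/c4.png",cv2.resize(S["image"][140:240,285:375],(540,600),interpolation=2))
E
```

```text
False 12.78 [0.5055 0.1224 0.0804] [-0.6 -0.  -0.8] [ 3.141e+00  1.000e-03 -3.092e+00] 0.0106
False 13.53 [0.5047 0.1222 0.0619] [-2.5 -1.1 -0.1] [-3.141e+00 -1.000e-03 -3.092e+00] 0.0105
```

View pics/c4.png

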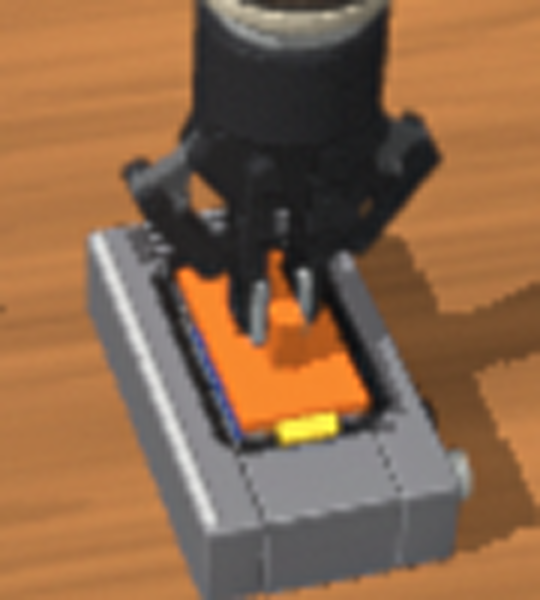

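The cover is inside the rim, aligned, with both ends clear of jams and only a light side force of 2.5 N. Pressing down now.

```bash
python3 - <<'E'
from h import *
d=np.array([.001,.0008])
def p(z): return [*(BAY+d),z]
for z in np.arange(.060,.033,-.002):
    r=bot.line_to(p(z),vel=.025,until_force=25)
    s=bot.get_state();f=s["contact_force"];print(r,round(s["clock"],2),s["ee_pos"].round(4),f.round(1),s["torque"].round(2),round(s["grip_width"],4))
    if f[2]>24: break
E
```

```text
False 13.83 [0.5038 0.1214 0.0599] [-4.2 -0.2  1.5] [-0.07  0.76  0.07] 0.0103
False 14.08 [0.5033 0.1214 0.0577] [-4.8  0.5  1.2] [-0.    1.16  0.01] 0.0108
False 14.33 [0.504  0.1215 0.0562] [-5.3  0.1  5.3] [-0.06  1.03  0.04] 0.0106
False 14.58 [0.5044 0.1217 0.0546] [-5.5 -0.5  8. ] [-0.05  1.03 -0.01] 0.0104
False 14.83 [0.5038 0.1216 0.0518] [-3.7  0.5 -0.6] [ 0.18  1.04 -0.  ] 0.0105
False 15.08 [0.504  0.1216 0.0497] [-4.7  0.6 -0.9] [ 0.2   0.98 -0.06] 0.0103
False 15.33 [0.5043 0.1213 0.0473] [-0.   0.7 -9.7] [0.13 0.2  0.03] 0.0102
False 15.58 [0.5051 0.1215 0.0464] [-1.3 -0.4 -1. ] [-0.11  0.12 -0.09] 0.0103
False 15.83 [0.505  0.1215 0.0459] [-8.6 -2.8 19.8] [-0.52  1.33  0.01] 0.01
False 16.08 [0.505  0.1215 0.0457] [-16.1  -3.8  43.3] [-1.01  2.88 -0.02] 0.0104
```

It snapped through, and a hard stop at TCP z = 0.0457 matches the predicted home height of 0.0458. One check before handing in.

```bash
python3 - <<'E'
from h import *
bot.dwell(.5)
s=bot.get_state();print(s["clock"],s["ee_pos"],s["contact_force"],s["tool_rot"],s["gripper_force"])
S=optics.get_image("scene")
cv2.imwrite("pics/c5.png",cv2.resize(S["image"][140:240,285:375],(540,600),interpolation=2))
E
```

```text
16.5833 [0.50500211 0.1214992  0.04573304] [-16.25570428  -4.71509169  42.51914901] [ 3.14045404e+00  2.17536889e-03 -3.09207932e+00] 87.5780439376831
```

View pics/c5.png

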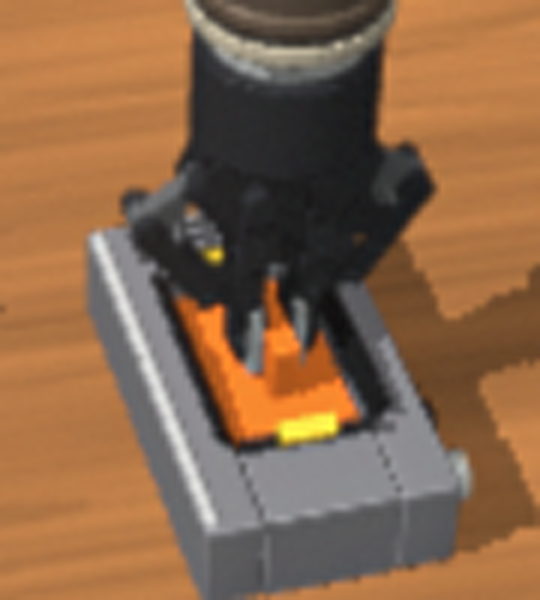

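The picture shows the cover sunk evenly into the opening. The yellow catch at crop (308,428) overlaps its end, and the push holds steady at about 42 N through the fingers. Handing in.

```bash
python3 -c "
from cell import bot
print(bot.close_job())"
```

```text
the job is handed in; nothing more can be done
None
```

I closed the latch first, then pressed the orange cover in until it stopped hard at its home height, and handed the job in at about 17 s with the fingers still pressing it down at about 42 N; only the front yellow catch was visible over the cover in the last picture, and I didn't take a final look at the phone, bottle and screwdriver, though the arm never worked near them.

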